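# Shut the draught shield and tare the balance

### The job

The balance's glass draught shield has been left open at the roof and on its right-hand side (the right as the robot faces it). With the fingertips only, pinching and lifting nothing, gently push the roof pane and the right-hand pane fully shut, and once the shield is closed all round press the wide tare bar down and let it come up again. Leave the dish on the pan, the other two keys, the left pane and the things around the balance as they are.

Things in the scene. Friction and masses are not known exactly. Their poses are not given: they have to be found in the camera images.
- balance: White and grey laboratory balance with glass draught shield, fixed; 300 deep (x), 206 wide (y), roof glass 244 mm high. Origin: centre of its underside; x from its front (towards the robot) to its back, y to its left; turned up to 0.25 rad. Chamber x -58 to 124, y -97 to 97 mm; panes slide back to open. Key panel x -156 to -59 mm, sloping 0.18 rad down to the front, 37 to 55 mm high.
- roof_pane (a joint): How far the roof pane is open, m: 0 shut (a firm stop), 0.11 wide open; slides along the balance's x axis, +x to open, stays where left. About 1.5 N moves it; about 250 g of glass. It starts 45 to 85 mm open.
- roof_bar_top (a point): Middle of the top edge of the roof pane's grey pull bar: upright, 80 mm long across the pane (y), 12 mm thick (7 mm in front of this point, 5 behind), 24 mm above the roof glass; moves with the pane. Shut, it is at x -45, y 0, z 268 mm in the balance's frame. A fingertip set down behind it (+x side), clear of the glass, pushes the pane shut (-x).
- right_pane (a joint): How far the right-hand side pane (balance's -y side) is open, m: 0 shut (a firm stop), 0.11 wide open; slides along the balance's x axis, +x to open, stays where left. About 1.5 N moves it; about 250 g. It starts 45 to 85 mm open.
- right_rail_top (a point): Top of the right pane's grey pull rail: upright, z 85 to 243 mm, 12 mm thick along x (7 mm in front of this point, 5 behind), 30 mm out from the bare glass (this point 15 mm); moves with the pane. Shut: x -45, y -112, z 243 mm in the balance's frame. A fingertip lowered 30 to 40 mm behind it (+x side), outside the glass, the hand above the roof, pushes the pane shut (-x).
- left_pane (a joint): How far the left-hand side pane (balance's +y side) is open, m: the mirror image of the right one. It starts shut (0) and has to be shut at the end.
- left_rail_top (a point): Top end of the left pane's pull rail: mirror image of right_rail_top (x = -45, y = +112, z = 243 mm in the balance's frame when shut).
- tare_key (a joint): Travel of the wide tare bar, m: 0 up, 0.004 fully down. A spring holds it up; it starts to move at 1.2 N and is fully down at 4 N.
- tare_key_top (a point): Middle of the top face of the wide white tare bar on the key panel, below the display: 60 mm wide along the balance's y, 20 mm along x, standing 7 mm proud of the panel, sloping with it; it moves square to the panel. At rest it lies at x = -130, y = 0, z = 49 mm in the balance's frame.
- power_key (a joint): Travel of the small round key left of the tare bar (balance's +y), 16 mm across, 5 mm proud, centre 70 mm from the tare bar's, m: 0 up, 0.003 down. Not to be pressed.
- print_key (a joint): Travel of the small round key right of the tare bar (balance's -y), 16 mm across, 5 mm proud, centre 70 mm from the tare bar's, m: 0 up, 0.003 down. Not to be pressed.
- weigh_dish: White plastic weighing dish, 60 mm across the rim, 20 mm high, 20 g, loose on a steel pan (90 mm across, top at z = 72 mm, centre x 40, y 0 mm in the balance's frame) inside the chamber. Origin: centre of its underside.
- amber_jar: Brown glass jar with black cap, 54 mm across, 85 mm high, beside the balance on its right. Origin: centre of its underside.
- sample_cup: Clear sample cup with red screw lid, 66 mm across, 66 mm high, near the balance's front right corner. Origin: centre of its underside.
- white_bottle: White plastic bottle, 66 mm across, 165 mm high, beside the balance on its left. Origin: centre of its underside.
- swing_bottle: Clear glass swing-top bottle, 84 mm across, 252 mm high, at the back on the right. Origin: centre of its underside.
- calculator: Black pocket calculator, 125 x 78 x 14 mm, lying on the bench at the front left. Origin: centre of its underside.
- pen: Blue and white pen, 140 mm long, 9 mm thick, lying on the logbook (a fixed blue book, 300 x 210 x 12 mm) at the front right. Origin: on its underside near its middle.
- spatula: Narrow steel laboratory spatula, 185 mm long, 5 mm thick, lying on the bench in front of the balance. Origin: on its underside near its middle.

How it is judged:
By the outcome, as a careful person would: the job done as asked, in the order asked, and still so for the second after the job is handed in, with the robot touching nothing.
It also fails if it takes over 48 s, if anything falls off the work surface, if the arm or the gripper's body presses on something with over 40 N, if the wrist force passes 120 N, or if a joint passes its speed limit or range.

### The arm

A 6-joint arm with a two-finger parallel gripper is mounted at the origin on the work surface. World frame = base frame: x ahead of the robot, y to its left, z up, the work surface at z = 0. Lengths are in m, angles in rad, forces in N, time in s.
With the tool pointing down it reaches from about 0.225 to 0.725 m from the base axis. Payload 3.1 kg.
Tool frame: the origin (TCP) lies midway between the tips of the shut fingers; the grasp point (between the pads) lies 19 mm behind it (r.grip_point_offset is the distance from the TCP to the grasp point, in m); z points along the fingers, y is the line along which they close (so a half turn about z gives the same grasp; the last joint's range is limited). The gripper opens to 85 mm and grips with 20 to 120 N. Pads are 22 mm wide; open, the fingers measure 114 mm over their backs; the gripper's body (76 mm by 85 mm) begins 54 mm behind the grasp point. The pads swing forward as they close: fully open they stand 13 mm farther back than shut.
Start: joints at [-1.454, 0.048, 0.099, 1.622, 0, 1.443], TCP at [0.127, -0.509, 0.231] pointing down, gripper open.
Joint ranges: [-2.91, 2.91], [-0.99, 1.94], [-1.21, 1.42], [-2.12, 2.29], [-1.49, 1.47], [-3.14, 3.14]. Speed limits (rad/s): [2.79, 2.79, 3.14, 3.14, 3.14, 3.14].

### API

Orientations are given as a rotation vector (axis times angle).
In Python, from cell import r gives the robot as it stands. Calls block until the motion is done:
- r.movep(position, orientation): joint-space move of the TCP to a pose.
- r.move_linear(position, orientation=None, velocity=0.15, force_limit=None): straight line of the TCP; orientation=None keeps the orientation; velocity is the mean speed in m/s. With force_limit (N) it stops when the force on the tool has changed by that much, and returns True; else False.
- r.movej(angles): joint-space move.
- r.open() and r.gripper_close(grip_force=None): open the fingers fully, or close them until they stop; grip_force is the grip in N (None keeps the last).
- r.dwell(seconds).
- r.ik(position, orientation): joint angles nearest the present ones, or None.
- r.capture(name): name is "scene" or "side" or "wrist"; returns (picture, depth): 400x640x3 uint8, red, green, blue; 400x640 float32, m along the optical axis (not along the pixel's ray), 0 where there is no reading.
- r.get_calibration(name): a dict with "K" (3x3 intrinsics, pixels), "R" (3x3) and "t" (3): a world point X has camera coordinates R X + t. Camera axes: x right, y down, z forward; pixel columns grow to the right and rows downward; lengths in m; the calibration is good to about 2 mm. A picture is of the moment at which its call begins: read the wrist's pose just before it. get_calibration takes no time and is no camera call; for the wrist camera it gives the pose at the moment of the call.
A pose or a line that the arm cannot do raises r.Unreachable and nothing moves.
- r.hand_in(): hands the job in; it is judged then, once.
Readings, each from a call of its own:
- r.get_time_s(): time.
- r.get_q(): joint angles.
- r.get_qd(): joint speeds.
- r.get_joint_torque(): joint torques, N m.
- r.get_tcp_pos(): TCP position.
- r.get_eef_rot(): TCP orientation.
- r.get_contact_force(): force on the tool from outside, world axes, zero at the start.
- r.get_ft_torque(): the same for the moment, N m.
- r.get_grip_width(): finger opening in m.
- r.get_gripper_force(): force on a finger pad.
Only numpy, scipy, OpenCV 4.12 (cv2) and the standard library are available. Lean on these libraries where they do the work, as an engineer would, in place of code of your own. Each camera call takes 0.05 s, during which the arm holds its last target. There are 200 camera calls.

## Working session

There is one attempt and no reset: what is moved stays moved. The work goes in short steps, each a Python script; the robot and the scene stay as the last script left them, time stands still between calls to the robot, and variables do not carry over. Pictures are saved under pics/ and viewed, at most 10 in all, crops included, and the job is handed in when it is done.

```bash
mkdir -p pics
cat > h.py <<'E'
import numpy as np, cv2
from cell import r
def snap(n,f):
    p,d=r.capture(n); cv2.imwrite(f'pics/{f}.png',p[:,:,::-1]); c=r.get_calibration(n)
    np.savez(f'pics/{f}.npz',d=d,p=p,K=c['K'],R=c['R'],t=c['t'])
def cloud(f):
    z=np.load(f'pics/{f}.npz'); d=z['d']; v,u=np.mgrid[:400,:640]
    P=np.stack([(u-z['K'][0,2])/z['K'][0,0]*d,(v-z['K'][1,2])/z['K'][1,1]*d,d],-1)
    X=(P-z['t'])@z['R']; X[d==0]=np.nan; return X
E
python3 - <<'E'
from h import *
snap('scene','scene0');snap('side','side0')
a=cv2.imread('pics/scene0.png');b=cv2.imread('pics/side0.png')
for n in('scene','side'):
    c=r.get_calibration(n);print(n,-c['R'].T@c['t'],c['R'][2])
print(r.get_time_s(), r.get_eef_rot())
E
```

```text
scene [0.16248955 0.63955474 1.30140516] [ 0.2515109  -0.51127843 -0.82178868]
side [ 0.18351153 -0.67584409  0.84893123] [ 0.35107654  0.63354579 -0.68946718]
0.1 [-3.11596559e+00 -3.83336104e-01 -1.85797020e-05]
```

View pics/scene0.png

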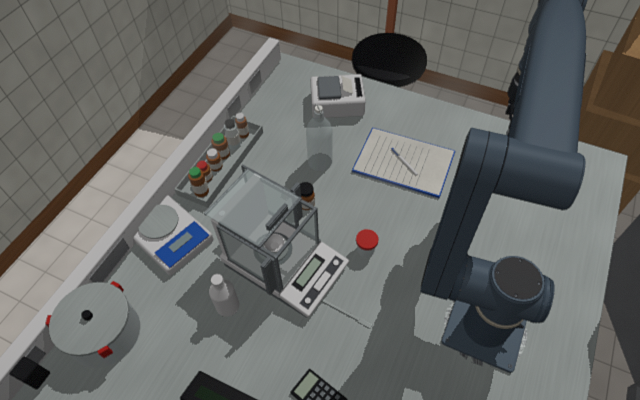

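View pics/side0.png

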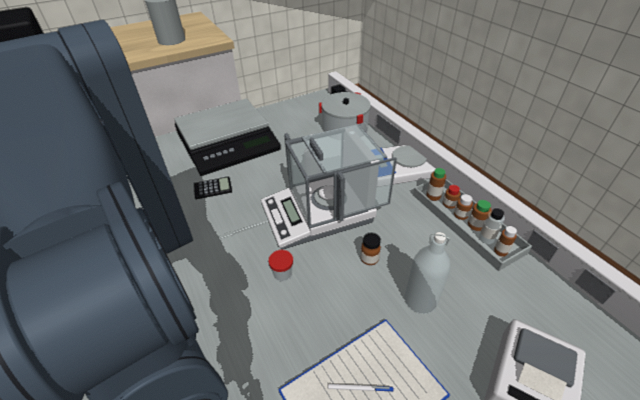

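Both views show the balance. I'll enlarge the balance in each one to read off pixels.

Run:
```python
import cv2
a=cv2.imread('pics/scene0.png')[155:325,200:380];b=cv2.imread('pics/side0.png')[115:255,250:410]
cv2.imwrite('pics/sc1.png',cv2.resize(a,None,fx=3.5,fy=3.5,interpolation=2)[:600])
cv2.imwrite('pics/si1.png',cv2.resize(b,None,fx=4,fy=4,interpolation=2))
```

```text
(no output)
```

View pics/sc1.png

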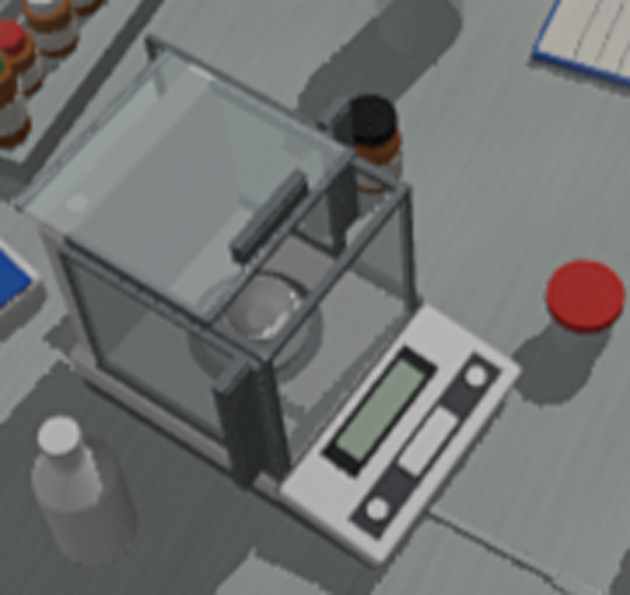

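View pics/si1.png

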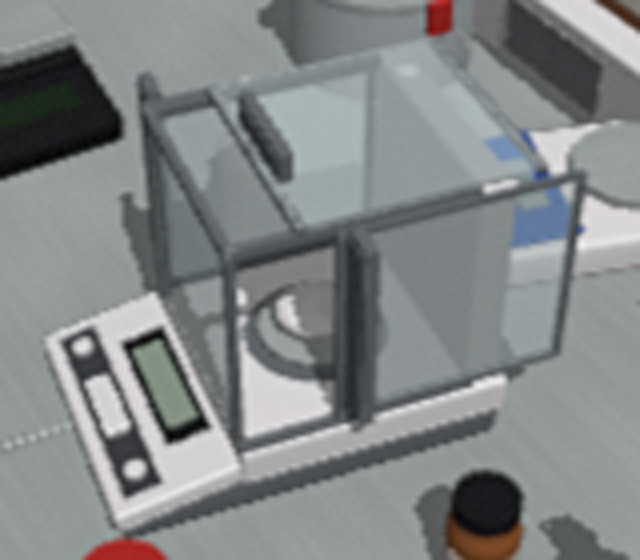

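The crops clearly show the tare bar and round keys, the roof bar and the rail tops. In the scene crop they are at tare (428,441), roof bar (268,209), right rail (337,113) and left rail (233,378). In the side crop they are at tare (110,405), roof bar (268,127), right rail (364,238) and left rail (147,80). I'll fit the pose and openings to these.

```bash
cat > fit.py <<'E'
from h import *
from scipy.optimize import least_squares
S=dict(tare=(428,441),power=(377,510),print_=(476,377),roof=(268,209),right=(337,113),left=(233,378))
T=dict(tare=(110,405),power=(85,346),print_=(134,468),roof=(268,127),right=(364,238),left=(147,80))
def model(p):
    x,y,a,q1,q2=p
    M=dict(tare=(-.130,0,.049),power=(-.130,.07,.047),print_=(-.130,-.07,.047),roof=(-.045+q1,0,.268),right=(-.045+q2,-.112,.243),left=(-.045,.112,.243))
    c,s=np.cos(a),np.sin(a)
    return {k:np.array([x+c*u-s*v,y+s*u+c*v,w]) for k,(u,v,w) in M.items()}
Z=[(np.load(f'pics/{n}.npz'),o,f,D) for n,o,f,D in(('scene0',(200,155),3.5,S),('side0',(250,115),4,T))]
def res(p):
    M=model(p);o=[]
    for z,of,f,D in Z:
        for k,X in M.items():
            c=z['K']@(z['R']@X+z['t']);o+=list(c[:2]/c[2]-(np.array(D[k])/f+of))
    return np.array(o)
if __name__=='__main__':
    s=least_squares(res,[.5,.1,0,.06,.06],loss='soft_l1')
    print(s.x.round(4));print(res(s.x).reshape(2,6,2).round(1).tolist())
    np.save('pose.npy',s.x)
    for k,v in model(s.x).items():print(k,v.round(3))
    # nearby objects, from depth, in the balance frame
    x,y,a=s.x[:3]
    for n,boxes in(('side0',{'jar':(360,235,383,245),'bottle':(405,235,450,310),'cup':(270,252,293,268)}),):
        C=cloud(n)
        for k,(u0,v0,u1,v1) in boxes.items():
            P=C[v0:v1,u0:u1].reshape(-1,3);P=P[P[:,2]>.03]
            d=P-[x,y,0];B=np.c_[d[:,0]*np.cos(a)+d[:,1]*np.sin(a),-d[:,0]*np.sin(a)+d[:,1]*np.cos(a),d[:,2]]
            print(k,len(P),np.nanpercentile(B,[5,50,95],axis=0).round(3).tolist())
E
python3 fit.py
```

```text
[ 0.5759  0.0608 -0.1468  0.0493  0.0714]
[[[-0.0, -0.6], [0.3, -0.5], [-0.1, -0.6], [-0.3, -0.4], [-0.8, -0.6], [-0.7, -1.3]], [[-1.3, -0.7], [-1.3, -0.3], [-0.4, 0.0], [-0.9, -1.6], [-1.0, 0.2], [0.1, 0.6]]]
tare [0.447 0.08  0.049]
power [0.457 0.149 0.047]
print_ [0.437 0.011 0.047]
roof [0.58  0.06  0.268]
right [ 0.586 -0.054  0.243]
left [0.548 0.178 0.243]
jar 175 [[0.053, -0.235, 0.077], [0.073, -0.218, 0.085], [0.094, -0.202, 0.087]]
bottle 2236 [[0.096, -0.426, 0.045], [0.118, -0.404, 0.154], [0.152, -0.372, 0.236]]
cup 353 [[-0.194, -0.201, 0.063], [-0.168, -0.178, 0.066], [-0.142, -0.152, 0.069]]
```

The fit is good to about 2–3 mm, with the roof about 49 mm open and the right pane about 71 mm open. I'll push the roof first.

```bash
cat >> h.py <<'E'
from scipy.spatial.transform import Rotation as Ro
x0,y0,a0,q1,q2=np.load('pose.npy')
RB=Ro.from_euler('z',a0)
def W(u,v,w): return RB.apply([u,v,w])+[x0,y0,0]
def B(p): return RB.inv().apply(np.array(p)-[x0,y0,0])
def ori(tilt=0): return (RB*Ro.from_euler('y',tilt)*Ro.from_euler('x',np.pi)).as_rotvec()
def rep(m): print(m,'t',round(r.get_time_s(),2),'B',B(r.get_tcp_pos()).round(4),'F',RB.inv().apply(r.get_contact_force()).round(2))
E
python3 - <<'E'
from h import *
r.gripper_close(20)
p=r.get_tcp_pos();r.move_linear([p[0],p[1],.37],velocity=.25)
u=-.045+q1+.005+.011+.010
r.movep(W(u,0,.36),ori());rep('above')
print(r.move_linear(W(u,0,.256),velocity=.12,force_limit=4));rep('down')
print(r.move_linear(W(-.040,0,.256),velocity=.03,force_limit=6));rep('push')
E
```

```text
above t 5.27 B [ 0.0304 -0.0004  0.36  ] F [-0.45  0.07  0.22]
False
down t 6.28 B [0.0307 0.     0.2571] F [ 0.07  0.18 -0.59]
True
push t 7.99 B [-2.680e-02  2.000e-04  2.558e-01] F [ 1.27 -0.22  0.9 ]
```

Run:
```python
from h import *
print(r.move_linear(W(-.045,0,.256),velocity=.015,force_limit=6));rep('push2')
snap('side','s2')
b=B(r.get_tcp_pos());r.move_linear(W(b[0]+.008,0,.256),velocity=.05)
r.move_linear(W(b[0]+.008,0,.36),velocity=.2);rep('up')
u=-.045+q2+.005+.011+.012
r.movep(W(u,-.122,.33),ori());rep('above')
print(r.move_linear(W(u,-.122,.207),velocity=.12,force_limit=4));rep('down')
print(r.move_linear(W(-.045,-.122,.207),velocity=.03,force_limit=6));rep('push')
print(r.move_linear(W(-.045,-.122,.207),velocity=.015,force_limit=6));rep('push2')
snap('side','s3')
b=B(r.get_tcp_pos());r.move_linear(W(b[0]+.008,-.122,.207),velocity=.05)
r.move_linear(W(b[0]+.008,-.122,.36),velocity=.2);rep('up')
snap('side','s4');snap('scene','s5')
f=lambda n,y,x,h,w:cv2.resize(cv2.imread(f'pics/{n}.png')[y:y+h,x:x+w],(w*5//2,h*5//2),interpolation=2)
cv2.imwrite('pics/c4.png',np.hstack([f('s5',155,215,140,160),f('s4',115,250,140,160)]))
```

```text
True
push2 t 8.41 B [-2.680e-02  2.000e-04  2.548e-01] F [0.94 0.26 0.12]
up t 9.43 B [-0.0187  0.      0.3593] F [ 0.18  0.96 -0.23]
above t 14.41 B [ 0.0544 -0.1219  0.33  ] F [-0.36 -0.54  0.19]
False
down t 15.58 B [ 0.055  -0.1221  0.2082] F [ 0.17  0.94 -0.09]
True
push t 17.98 B [-0.0274 -0.1219  0.2069] F [1.45 0.48 1.52]
True
push2 t 18.38 B [-0.0273 -0.1218  0.2061] F [ 0.87 -0.26  0.17]
up t 19.64 B [-0.0194 -0.122   0.3591] F [-0.53 -0.19 -0.09]
```

View pics/c4.png

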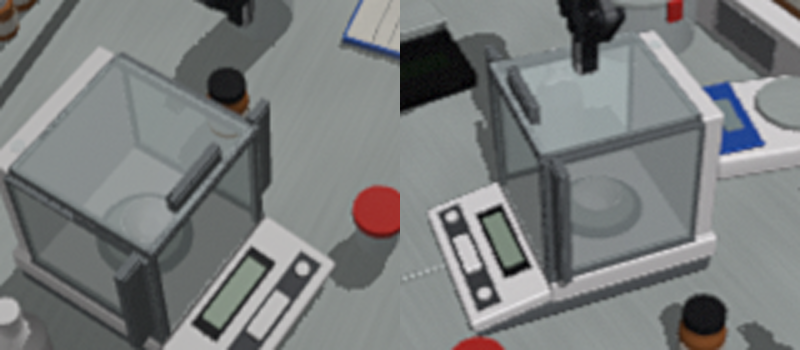

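Both panes are shut: the bars sit at the front, and each second push stopped at the same place. Next is the tare bar, pressed square to the panel.

Run:
```python
from h import *
o=ori(-.18)
n=np.array([-np.sin(.18),0,np.cos(.18)]); k=np.array([-.130,0,.049])
at=lambda d: W(*(k+d*n))
r.movep(W(-.175,0,.36),o);rep('above')
print(r.move_linear(at(.05),velocity=.15,force_limit=5));rep('near')
print(r.move_linear(at(.008),velocity=.04,force_limit=3));rep('close')
print(r.move_linear(at(-.012),velocity=.012,force_limit=7));rep('press')
print('depth',(B(r.get_tcp_pos())-k)@n)
r.dwell(.2);rep('held');snap('scene','s6')
print('depth',(B(r.get_tcp_pos())-k)@n)
```

```text
above t 24.65 B [-0.175 -0.     0.36 ] F [ 0.9  -0.57  0.27]
False
near t 26.56 B [-0.1383  0.0002  0.0993] F [-0.57  0.53 -0.58]
False
close t 27.76 B [-0.1312  0.      0.0572] F [0.24 0.28 0.08]
True
press t 28.82 B [-0.1293 -0.      0.0447] F [-0.61 -0.48  3.74]
depth -0.0043362205958706644
held t 29.02 B [-0.1292 -0.      0.0447] F [-0.5   0.35  5.78]
depth -0.0043684969637838205
```

The bar is fully down, with 5.8 N held at 4.4 mm. I'll retract clear and check.

Run:
```python
from h import *
n=np.array([-np.sin(.18),0,np.cos(.18)]); k=np.array([-.130,0,.049])
r.move_linear(W(*(k+.05*n)),velocity=.06)
r.move_linear(W(-.19,0,.34),velocity=.2);rep('up')
snap('side','s7');snap('scene','s8')
f=lambda n,y,x,h,w:cv2.resize(cv2.imread(f'pics/{n}.png')[y:y+h,x:x+w],(w*2,h*2),interpolation=2)
cv2.imwrite('pics/c8.png',np.hstack([f('s8',155,200,200,200),f('s7',115,200,200,200)]))
```

```text
up t 31.52 B [-1.903e-01 -1.000e-04  3.387e-01] F [-0.22  0.13 -0.46]
```

View pics/c8.png

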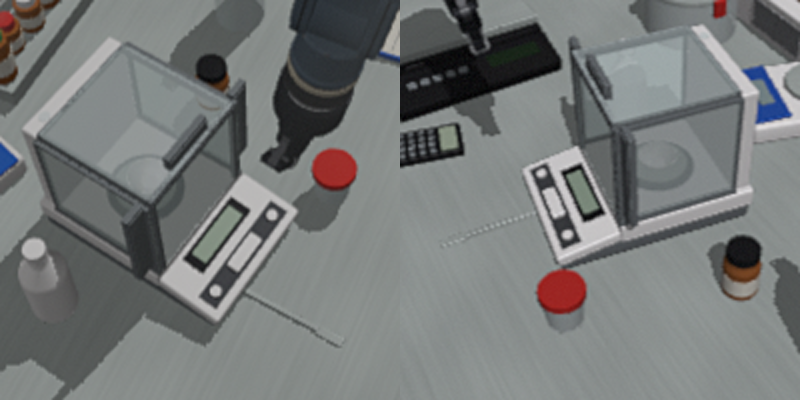

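The pictures show the shield closed all round, the tare bar up again, the dish on the pan and the surroundings where they were. The robot is touching nothing.

```bash
python3 -c "
from cell import r
print(r.hand_in())"
```

```text
the job is handed in; nothing more can be done
None
```

The roof pane and right-hand pane are pushed shut, the tare bar was then pressed fully down and has come up again, and the job is handed in at about 32 s of the 48 s allowed.

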